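# Fit the sampling tube to the air sampler and start it

## Task

Take the long sampling tube out of the rack and push it, steel end down, into the push-fit port in the top of the white air sampler: past the springy seal and on until it bottoms firmly on the seat, pressing steadily but without ramming it. Let go of it, then press the sampler's start button right down and release it. Leave the short blanking plug, the remote and the black adapter where they are.

Things in the scene. Friction and masses are not known exactly. Their poses are not given: they have to be found in the camera images.
- probe_head (a point): centre of the black cylindrical grip of the sampling tube (26 mm in diameter, 45 mm tall), z axis up along the tube: 122 mm above the tube's foot, 22 mm above the top of its push collar, on which fingertips can bear, and 30 mm below its top. The tube stands upright in one of the rack's two holes
- probe_tip (a point): centre of the foot (lower end) of the sampling tube, 122 mm below probe_head
- probe: the rigid sampling tube, 152 mm long, about 120 g; origin at the centre of its foot, z up along it. From the foot: steel stem 16 mm in diameter and 94 mm long, tapered to 12 mm over its last 6 mm; steel push collar 36 mm wide, 6 mm thick; the black grip; a steel flare on top, 32 mm wide, 7 mm tall
- plug: the short blanking plug in the rack's other hole: same 16 mm steel stem, 60 mm long, with a black cap 32 mm in diameter and 22 mm tall; origin at its foot. Not to be moved
- rack: fixed aluminium block, 70 x 160 x 50 mm, origin under its centre; two holes in its top, 18 mm wide and 45 mm deep, at y = +50 mm and -50 mm of its own y axis. Which one holds the tube changes
- sampler: fixed white box, the air sampler, 160 x 240 x 110 mm (its own x, y, z), origin under its centre; the port is in its top at own y = +60 mm, the start button at own y = -65 mm, both at own x = 0
- mouth (a point): centre of the port's mouth, level with the sampler's top, ringed by a flat grey collar. The bore goes straight down, 17.4 mm wide. Its seal, four sprung jaws, is met by the foot 13 mm down: the push rises to some 6 to 15 N while the tapered foot spreads it, to 20 mm down, then falls to 2 to 6 N of drag
- washer (a joint): travel (m) of the lightly sprung (1 N) seat washer in the bore: 0 free, 4 mm or a little more when the tube is fully home. Its depth differs each time: the tube bottoms with its foot 34 to 56 mm below the mouth, felt as a sharp rise of the push; 18 to 25 N in all sets it home, over 40 N spoils the port
- start (a joint): travel of the start button: 0 up, 6 mm fully down (values in m); it springs back. Fully down takes about 5 N
- start_top (a point): centre of the top of the start button: grey, round, 30 mm in diameter, standing 10 mm above the sampler's top; pressed straight down
- remote: white remote control lying on the table, 45 x 150 x 20 mm, origin under its centre
- adapter: black power adapter, 50 x 75 x 35 mm, origin under its centre

How it is judged:
On the way, in this order (a step that is already met when the one before it is completed fails the run):
1. the sampling tube is lifted clear of the rack (height (world z) of probe_tip above 0.055 m), for 0.1 s.
2. the tube is pressed firmly home: the seat washer is down by 3 mm or more under a push of 10 N or more on it (contact force between probe and washer above 10 N and value of joint washer above 0.003 m and z of probe_tip in the frame of mouth below -0.03 m), for 0.1 s.
3. the tube is released and stays home (value of joint washer above 0.002 m and horizontal distance between probe_tip and mouth below 0.003 m and contact force between the fingers and probe below 0.2 N), for 0.2 s.
4. the start button is pressed right down (value of joint start above 0.005 m), for 0.05 s.
At the end, for the whole second after the job is handed in: the tube stands released in the port: washer held down 2 mm or more, foot over 30 mm below the mouth and within 3 mm of its axis, tilt under 0.1 rad, at rest; the start button is up again (under 1.5 mm); plug, remote and adapter within 20 mm of where they were (value of joint washer above 0.002 m and z of probe_tip in the frame of mouth below -0.03 m and horizontal distance between probe_tip and mouth below 0.003 m and angle between probe's own z axis and vertical below 0.1 rad and linear speed of probe below 0.02 m/s and value of joint start below 0.0015 m and distance of each of plug, remote, adapter from where it was at the start of the episode below 0.02 m); the robot touches nothing.
It fails at once if the tube is rammed: more than 40 N on the seat washer (contact force between probe and washer above 40 N).
It fails at once if the start button is pressed before the tube is home (value of joint start above 0.004 m and value of joint washer below 0.002 m).
It fails at once if the blanking plug, remote or adapter is disturbed by more than 20 mm (distance of any of plug, remote, adapter from where it was at the start of the episode above 0.02 m).
It also fails if it takes over 61 s, if anything falls off the work surface, if the arm or the gripper's body presses on something with over 40 N, if the wrist force passes 120 N, or if a joint passes its speed limit or range.

## Robot

A 6-joint arm with a two-finger parallel gripper is mounted at the origin on the work surface. World frame = base frame: x ahead of the robot, y to its left, z up, the work surface at z = 0. Lengths are in m, angles in rad, forces in N, time in s.
With the tool pointing down it reaches from about 0.375 to 0.925 m from the base axis. Payload 5.7 kg.
Tool frame: the origin (TCP) lies midway between the tips of the shut fingers; the grasp point (between the pads) lies robot.tcp_to_grasp behind it (robot.tcp_to_grasp is the distance from the TCP to the grasp point, in m); z points along the fingers, y is the direction in which the jaws open and shut (so a half turn about z gives the same grasp; the last joint's range is limited). The gripper opens to 88 mm and grips with 3 to 60 N. Pads are 20 mm wide; open, the fingers measure 115 mm over their backs; the gripper's body (75 mm by 178 mm) begins 61 mm behind the grasp point.
Start: joints at [-1.291, 0.359, 1.51, -0, 1.272, -0.115], TCP at [0.231, -0.554, 0.223] pointing down, gripper open.
Joint ranges: [-2.97, 2.97], [-1.01, 2.36], [0.21, 2.38], [-0.96, 4.11], [0.2, 2.71], [-2.98, 2.98]. Speed limits (rad/s): [2.39, 2.39, 3.14, 3.14, 3.14, 3.14].

## Interface

Orientations are given as a unit quaternion [w, x, y, z].
In Python, from plant import robot gives the robot as it stands. The module is installed in compiled form; this text tells all that it offers.
- The arm moves only by the tool play_rows, never from a script. Its argument "targets" is one flat list of numbers, 4 for each row, row after row: the shift along the world's x, y, z in mm, then the turn about the world's z in degrees. A call has 1 to 5 rows; each row is the pose to reach, as a shift and turn from the pose measured when the call began; what a row does not reach only later rows make up. A row lasts 1/12 s, in which the tool goes at most 41.7 mm and 7.16 degrees, less where a joint would pass 70% of its speed; a pose out of reach is approached as far as the arm can. A call with a gripper value outside its range is refused whole. "gripper" is the closure, from 0 (fully open) to 1 (shut), set as the call begins (left out, the last holds). The fingers move at their own pace and stop on an object; "newtons" is the grip in N (left out, the last holds). Time passes only in rows, so rows that repeat a pose let the fingers close. It gives the time, the measured TCP pose, the force and the opening at its end, in the units of the state.
- robot.sense(): the state, without advancing time (a new reading comes with each control period).
- robot.camera(name): name is "scene" or "top" or "wrist"; returns the picture (400x640x3 uint8, red, green, blue); there is no depth.
- robot.camera_info(name): a dict with "intrinsics" (3x3 intrinsics, pixels), "R" (3x3) and "t" (3): a world point X has camera coordinates R X + t. Camera axes: x right, y down, z forward; pixel columns grow to the right and rows downward; lengths in m; the calibration is good to about 2 mm. A picture is of the moment at which its call begins: read the wrist's pose just before it. camera_info takes no time and is no camera call; for the wrist camera it gives the pose at the moment of the call.
- robot.close_job(): hands the job in, once; it reports no verdict.
The state is a dict: "clock": time; "qpos": joint angles; "qvel": joint speeds; "tau": joint torques, N m; "tcp_pos": TCP position; "orientation": TCP orientation; "force": force on the tool from outside, world axes, zero at the start; "moment": the same for the moment, N m; "opening": opening from 0.0 (shut) to 1.0 (fully open).
Only numpy, scipy, OpenCV 4.12 (cv2) and the standard library are available. Lean on these libraries where they do the work, as an engineer would, in place of code of your own. Each camera call takes 0.05 s, during which the arm holds its last target. There are 200 camera calls.

## Working session

There is one attempt and no reset: what is moved stays moved. The work goes in short steps, Python scripts to look and compute and a tool call to move; the robot and the scene stay as the last step left them, time stands still between calls to the robot, and variables do not carry over. Pictures are saved under pics/ and viewed, about 8 in all and at most 12, crops included, and the job is handed in when it is done.

Besides the shell and the picture viewer there is one more tool, called after ">>>" by a JSON object that holds its "method" and its "body". play_rows: Moves the arm, as the interface text tells. Its arguments: {"type":"object","properties":{"targets":{"type":"array"},"gripper":{"type":"number"},"newtons":{"type":"number"}},"required":["targets"]}

```bash
mkdir -p pics
python3 - <<'E'
from plant import robot
import cv2
for n in("scene","top"):
    cv2.imwrite(f"pics/{n}0.png",robot.camera(n)[:,:,::-1])
    i=robot.camera_info(n);print(n,i)
print(robot.tcp_to_grasp,robot.sense())
E
```

```text
scene {'intrinsics': array([[503.93909219,   0.        , 321.07900284],
       [  0.        , 503.93909219, 194.02985378],
       [  0.        ,   0.        ,   1.        ]]), 'R': array([[ 0.87402808,  0.48579107, -0.0090525 ],
       [ 0.39596553, -0.72296538, -0.56615577],
       [-0.28157806,  0.49125157, -0.82424856]]), 't': array([-0.53912979, -0.15321774,  1.32487839])}
top {'intrinsics': array([[364.54158646,   0.        , 313.98947722],
       [  0.        , 364.54158646, 200.88434652],
       [  0.        ,   0.        ,   1.        ]]), 'R': array([[-0.00607219, -0.99871135,  0.05038621],
       [-0.9837496 , -0.00307576, -0.17951953],
       [ 0.17944317, -0.05065749, -0.98246321]]), 't': array([2.89084383e-04, 6.13965829e-01, 6.38376800e-01])}
0.0187 {'clock': 0.1, 'qpos': array([-1.29110819e+00,  3.59433767e-01,  1.51131238e+00, -2.75512420e-05,
        1.27250716e+00, -1.15133355e-01]), 'qvel': array([-0.00117951, -0.00022543, -0.00343696,  0.00041959,  0.00205786,
        0.00092552]), 'tau': array([-2.84277382e-05, -5.16357994e+01, -2.71406651e+01,  6.77168998e-02,
        2.76113162e-02, -2.72601670e-05]), 'tcp_pos': array([ 0.23057834, -0.55325195,  0.22189768]), 'orientation': array([-8.26437370e-04,  9.80576563e-01,  1.96134938e-01, -8.13595792e-05]), 'force': array([-0.31083253, -0.20384983, -0.00883519]), 'moment': array([0.0459898 , 0.02166248, 0.0319293 ]), 'opening': 1.0030016044150798}
```

View pics/scene0.png

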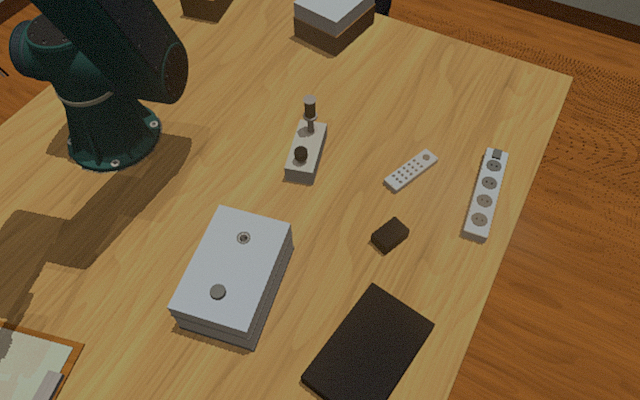

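View pics/top0.png

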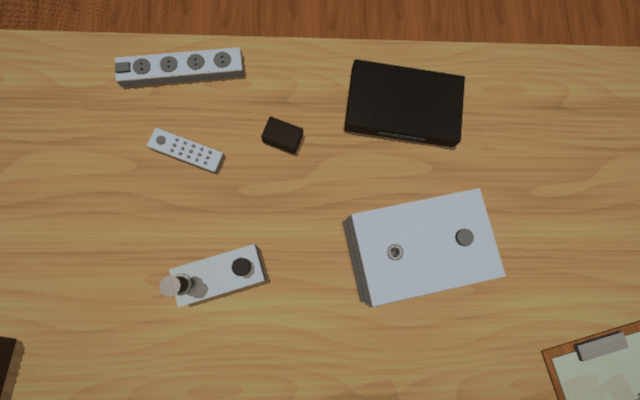

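The scene view shows the tube in the rack's far hole at (309,105), the plug at (300,153), the port at (243,238) and the button at (218,292). In the top view, the flare is at (170,286), the plug cap at (241,267), the port at (395,252) and the button at (465,237).

```bash
cat > h.py <<'E'
import numpy as np
def ray(i,uv,z):
    d=i["R"].T@np.linalg.solve(i["intrinsics"],[*uv,1]); c=-i["R"].T@i["t"]
    return c+d*(z-c[2])/d[2]
def proj(i,X):
    p=i["intrinsics"]@(i["R"]@np.array(X)+i["t"]); return p[:2]/p[2]
E
python3 - <<'E'
from plant import robot
from h import *
t=robot.camera_info("top");s=robot.camera_info("scene")
for n,a,b,z in(("flare",(170,286),(309,98),.157),("plug",(241,267),(300,150),.087),("port",(395.5,252),(243.5,238),.11),("btn",(465,237),(218,291),.12)):
    print(n,ray(t,a,z).round(4),ray(s,b,z).round(4))
i=robot.camera_info("wrist");print(i, -i["R"].T@i["t"])
E
```

```text
flare [0.4628 0.2252 0.157 ] [0.4598 0.2274 0.157 ]
plug [0.4909 0.1289 0.087 ] [0.4889 0.1302 0.087 ]
port [ 0.5147 -0.1383  0.11  ] [ 0.5154 -0.139   0.11  ]
btn [ 0.5395 -0.2584  0.12  ] [ 0.5418 -0.2608  0.12  ]
{'intrinsics': array([[284.63604591,   0.        , 321.75907727],
       [  0.        , 284.63604591, 198.20398598],
       [  0.        ,   0.        ,   1.        ]]), 'R': array([[ 0.38540256, -0.92274713, -0.0016117 ],
       [-0.88181651, -0.36882044,  0.29388964],
       [-0.27178025, -0.1118446 , -0.955838  ]]), 't': array([-0.59922667, -0.03688377,  0.39084495])} [ 0.30464272 -0.52282428  0.38345845]
```

>>> {"method": "play_rows", "body": {"targets": [22,32,6,0,44,64,12,0,66,96,18,0,88,128,24,0,110,160,30,0], "gripper": 0}}

```text
clock: 0.52
tcp_pos: [0.341, -0.3914, 0.2518]
orientation: [-0.001, 0.981, 0.196, -0.0]
force: [0.8, -0.6, 0.5]
opening: 0.996
```

>>> {"method": "play_rows", "body": {"targets": [22,32,0,0,44,64,0,0,66,96,0,0,88,128,0,0,110,160,0,0]}}

```text
clock: 0.93
tcp_pos: [0.4515, -0.2295, 0.2516]
orientation: [-0.001, 0.981, 0.196, -0.0]
force: [0.6, -0.2, -0.4]
opening: 1.0
```

>>> {"method": "play_rows", "body": {"targets": [22,32,0,0,44,60,0,0,50,65,0,0,50,65,0,0,50,65,0,0]}}

```text
clock: 1.35
tcp_pos: [0.5011, -0.1647, 0.2512]
orientation: [-0.001, 0.981, 0.196, -0.001]
force: [-1.1, -0.2, -0.0]
opening: 1.003
```

```bash
cat > w.py <<'E'
import sys,cv2
from plant import robot
from h import *
def shot(n):
    i=robot.camera_info("wrist");im=robot.camera("wrist")[:,:,::-1]
    cv2.imwrite(f"pics/{n}.png",im);np.savez(f"pics/{n}.npz",**i)
    s=robot.sense();print(s["tcp_pos"].round(4),s["orientation"].round(4),s["force"].round(2),s["opening"],s["clock"])
    return i,im
E
python3 - <<'E'
from w import *
i,im=shot("w1")
for X in((.515,-.1385,.11),(.5405,-.2595,.12)):print(proj(i,X))
E
```

```text
[ 0.5007 -0.1652  0.2513] [-0.0013  0.9807  0.1957 -0.001 ] [ 0.21 -0.71 -0.6 ] 1.0035818468589681 1.4
[304.51516343 166.03110322]
[418.38009664 189.37823875]
```

View pics/w1.png

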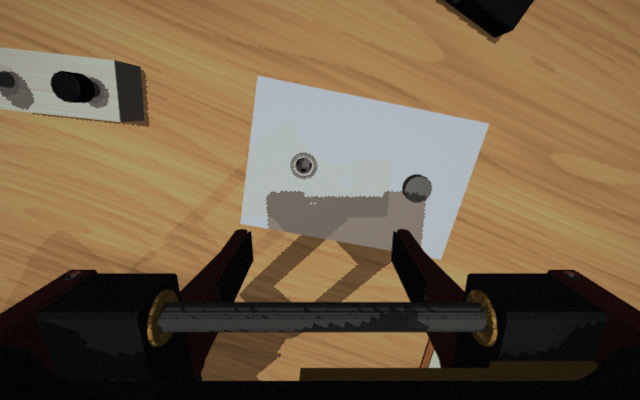

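The wrist view shows the port at (303.5,165.5) and the button at (417,188), both within 1–2 px of what I predicted. Next I go to the tube.

>>> {"method": "play_rows", "body": {"targets": [-7,38,0,0,-14,76,0,0,-21,114,0,0,-28,152,0,0,-35,190,0,0]}}

```text
clock: 1.82
tcp_pos: [0.4646, 0.0243, 0.2512]
orientation: [-0.001, 0.981, 0.194, -0.001]
force: [1.2, 0.3, 0.9]
opening: 1.002
```

>>> {"method": "play_rows", "body": {"targets": [-7,38,0,0,-14,76,0,0,-21,114,0,0,-28,152,0,0,-32,189,0,0]}}

```text
clock: 2.23
tcp_pos: [0.4317, 0.2131, 0.2514]
orientation: [-0.001, 0.981, 0.193, -0.001]
force: [0.5, -0.3, 0.5]
opening: 1.003
```

>>> {"method": "play_rows", "body": {"targets": [0,0,0,0,0,0,0,0]}}

```text
clock: 2.4
tcp_pos: [0.4314, 0.2129, 0.2513]
orientation: [-0.001, 0.981, 0.194, -0.001]
force: [-0.6, -1.0, -0.1]
opening: 0.998
```

Run:
```python
from w import *
i,im=shot("w2")
u=proj(i,(.461,.226,.157));print(u,proj(i,(.461,.226,.105)))
z=np.load("pics/w1.npz");a=cv2.imread("pics/w1.png")[145:215,270:450]
a=cv2.resize(a,None,fx=4,fy=4,interpolation=cv2.INTER_CUBIC)
r,c=int(u[1]),int(u[0]);print(r-60,c-90)
b=cv2.resize(im[r-60:r+60,c-90:c+90],None,fx=4,fy=4,interpolation=cv2.INTER_CUBIC)[:,:720]
cv2.imwrite("pics/c2.png",b);cv2.imwrite("pics/c1.png",a)
```

```text
[0.4317 0.2118 0.2512] [-3.000e-04  9.812e-01  1.929e-01 -1.500e-03] [-0.04 -0.52 -0.41] 1.0013032356574119 2.45
[320.69072871 165.3927053 ] [320.93338897 156.43305618]
105 230
```

View pics/c2.png

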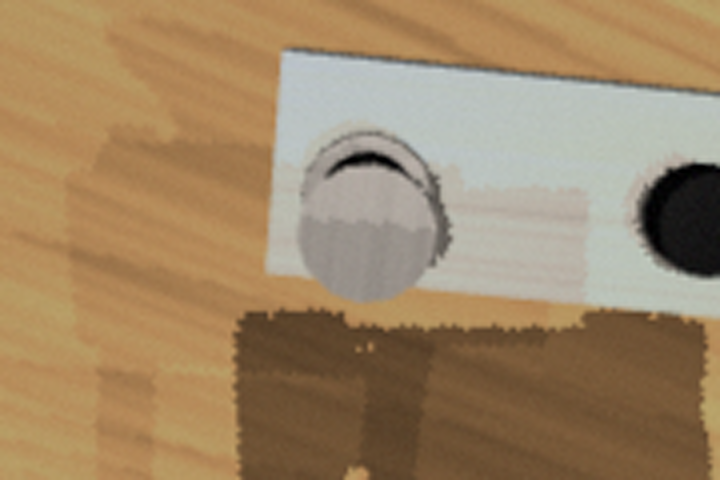

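View pics/c1.png

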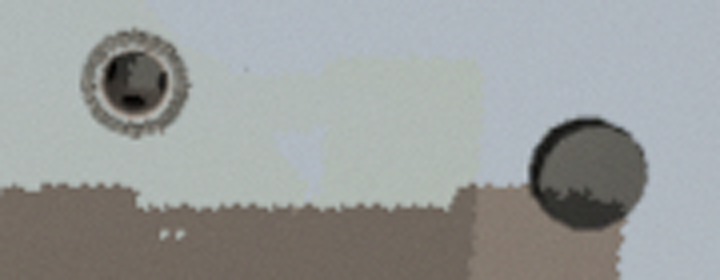

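The crops show the flare centre at (322.0,163.2), the port ring centre at (304.0,165.7) and the button top at (418,188).

Run:
```python
from h import *
b=np.load("pics/w2.npz");a=np.load("pics/w1.npz")
print(ray(b,(321.9,163.1),.157),ray(b,(321.9,152),.105),ray(a,(303.9,165.6),.11),ray(a,(418,188.2),.12))
```

```text
[0.46335886 0.22578418 0.157     ] [0.46582062 0.22685372 0.105     ] [ 0.51517999 -0.13771673  0.11      ] [ 0.54149196 -0.25850615  0.12      ]
```

>>> {"method": "play_rows", "body": {"targets": [16,7,0,0,31,14,0,0,31,14,0,0,31,14,-30,0,31,14,-60,0]}}

```text
clock: 2.87
tcp_pos: [0.4647, 0.2239, 0.192]
orientation: [-0.0, 0.981, 0.191, 0.001]
force: [-0.1, 0.4, 0.2]
opening: 0.999
```

>>> {"method": "play_rows", "body": {"targets": [0,0,-30,0,0,0,-55,0,0,0,-75,0,0,0,-80,0,0,0,-80,0]}}

```text
clock: 3.28
tcp_pos: [0.4635, 0.2217, 0.1108]
orientation: [0.0, 0.982, 0.19, -0.001]
force: [-0.4, 0.0, -0.4]
opening: 1.001
```

>>> {"method": "play_rows", "body": {"targets": [-1,4,0,0,-1,4,0,0,-1,4,0,0]}}

```text
clock: 3.53
tcp_pos: [0.4634, 0.2258, 0.1122]
orientation: [0.0, 0.982, 0.19, -0.0]
force: [1.0, -0.3, 0.6]
opening: 1.001
```

>>> {"method": "play_rows", "body": {"targets": [0,0,0,0,0,0,0,0,0,0,0,0,0,0,0,0,0,0,0,0], "gripper": 1, "newtons": 40}}

```text
clock: 3.95
tcp_pos: [0.4634, 0.2259, 0.1123]
orientation: [0.0, 0.982, 0.19, -0.0]
force: [-0.4, -0.3, 0.4]
opening: 0.659
```

>>> {"method": "play_rows", "body": {"targets": [0,0,0,0,0,0,0,0,0,0,0,0,0,0,0,0,0,0,0,0]}}

```text
clock: 4.37
tcp_pos: [0.4635, 0.2259, 0.1123]
orientation: [0.0, 0.982, 0.19, -0.0]
force: [-0.1, -1.2, -1.1]
opening: 0.323
```

>>> {"method": "play_rows", "body": {"targets": [0,0,0,0,0,0,0,0,0,0,0,0,0,0,0,0,0,0,0,0]}}

```text
clock: 4.78
tcp_pos: [0.4634, 0.2259, 0.1123]
orientation: [0.0, 0.982, 0.19, -0.0]
force: [-0.0, 0.6, -0.1]
opening: 0.321
```

>>> {"method": "play_rows", "body": {"targets": [0,0,8,0,0,0,20,0,0,0,40,0,0,0,65,0,0,0,90,0]}}

```text
clock: 5.2
tcp_pos: [0.4626, 0.2256, 0.2032]
orientation: [0.0, 0.982, 0.19, -0.001]
force: [1.0, 1.2, -1.1]
opening: 0.318
```

>>> {"method": "play_rows", "body": {"targets": [0,0,30,0,0,0,55,0,0,0,65,0,0,0,65,0]}}

```text
clock: 5.53
tcp_pos: [0.4642, 0.2262, 0.271]
orientation: [-0.0, 0.982, 0.19, 0.002]
force: [-0.4, -0.5, -2.1]
opening: 0.319
```

>>> {"method": "play_rows", "body": {"targets": [4,-25,0,0,9,-60,0,0,14,-98,0,0,19,-136,0,0,24,-174,0,0]}}

```text
clock: 5.95
tcp_pos: [0.4868, 0.0508, 0.2689]
orientation: [-0.001, 0.982, 0.191, 0.0]
force: [1.0, -1.3, -1.7]
opening: 0.316
```

>>> {"method": "play_rows", "body": {"targets": [6,-38,0,0,12,-76,0,0,18,-114,0,0,24,-150,0,0,27,-175,0,0]}}

```text
clock: 6.37
tcp_pos: [0.5131, -0.1272, 0.2667]
orientation: [-0.001, 0.982, 0.19, -0.001]
force: [0.7, -0.3, -0.7]
opening: 0.321
```

>>> {"method": "play_rows", "body": {"targets": [0,-14,0,0,0,-14,0,0,0,-14,0,0]}}

```text
clock: 6.62
tcp_pos: [0.5119, -0.1414, 0.2647]
orientation: [-0.002, 0.982, 0.189, -0.003]
force: [-0.4, 1.0, -0.4]
opening: 0.323
```

Run:
```python
from w import *
i,im=shot("w3")
t=robot.sense()["tcp_pos"];print("foot pred",proj(i,(*t[:2],t[2]-.107)),"mouth pred",proj(i,(.515,-.138,.11)))
u=proj(i,(.515,-.138,.13));r,c=int(u[1]),int(u[0]);print(r-75,c-100)
cv2.imwrite("pics/c3.png",cv2.resize(im[r-75:r+75,c-100:c+100],None,fx=4,fy=4,interpolation=cv2.INTER_CUBIC))
```

```text
[ 0.512  -0.1405  0.2651] [-0.002   0.9818  0.1896 -0.0024] [ 0.21 -0.1  -1.52] 0.3193424048903037 6.6667
foot pred [321.34277918 194.99593341] mouth pred [320.54470127 179.69927806]
109 220
```

View pics/c3.png

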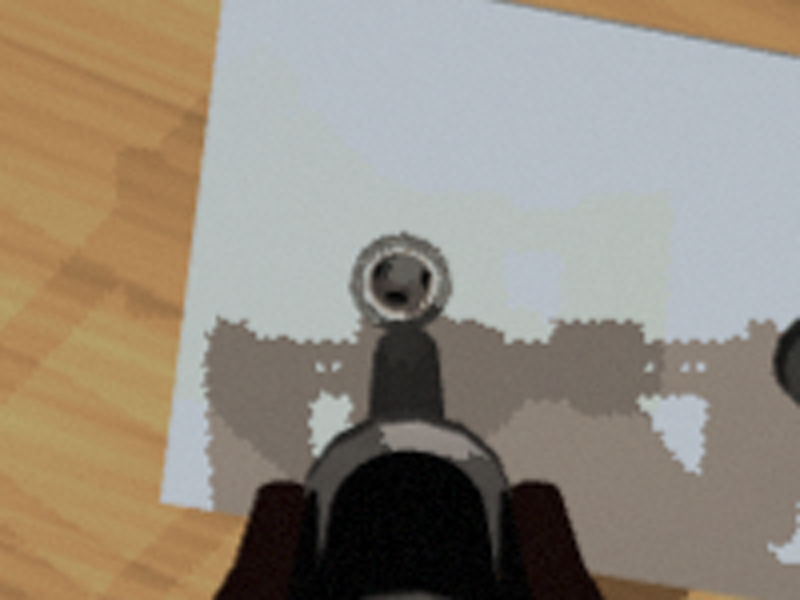

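The port is at about (320.2,179.2) and the foot centre at about (322,196.8), roughly 2 px from my prediction. I lower the tube and check again.

>>> {"method": "play_rows", "body": {"targets": [2,1,0,0,4,2,-15,0,4,2,-30,0,4,2,-40,0,4,2,-40,0]}}

```text
clock: 7.08
tcp_pos: [0.5143, -0.1366, 0.2227]
orientation: [-0.003, 0.982, 0.19, -0.004]
force: [-0.7, 0.8, -0.8]
opening: 0.319
```

>>> {"method": "play_rows", "body": {"targets": [0,0,0,0,0,0,0,0]}}

```text
clock: 7.25
tcp_pos: [0.5142, -0.1359, 0.2228]
orientation: [-0.004, 0.982, 0.191, -0.004]
force: [-0.4, -0.3, -1.5]
opening: 0.32
```

Run:
```python
from w import *
i,im=shot("w4")
t=robot.sense()["tcp_pos"];print("foot pred",proj(i,(*t[:2],t[2]-.107)),"mouth pred",proj(i,(.5151,-.138,.11)))
u=proj(i,(.515,-.138,.12));r,c=int(u[1]),int(u[0]);print(r-37,c-50)
cv2.imwrite("pics/c4.png",cv2.resize(im[r-37:r+38,c-50:c+50],None,fx=8,fy=8,interpolation=cv2.INTER_CUBIC))
```

```text
[ 0.5145 -0.1363  0.2232] [-0.0033  0.9816  0.1907 -0.004 ] [-0.7  -0.76 -1.91] 0.3235133596833949 7.3
foot pred [322.95961388 194.90499579] mouth pred [324.77107913 193.22041973]
159 274
```

View pics/c4.png

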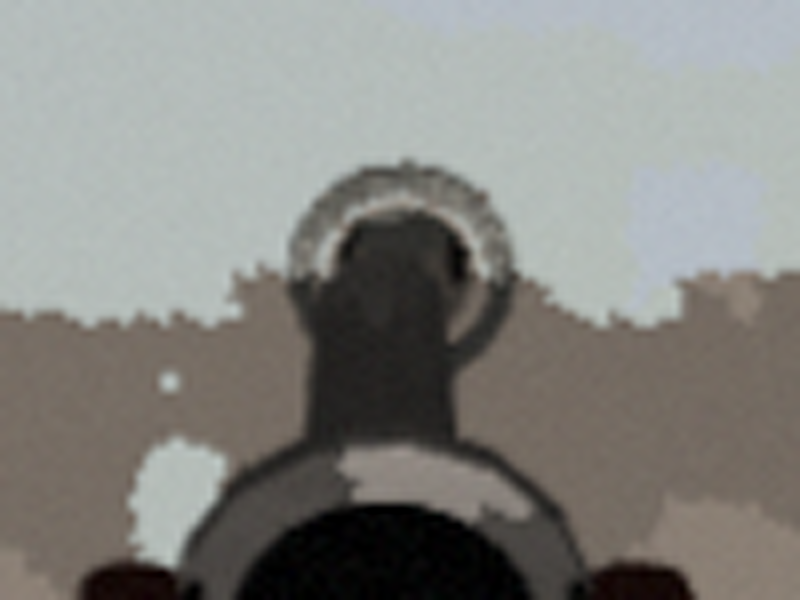

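The ring centre is at crop (402,270) and the foot at about (390,286). The tool's 0.01 rad tilt accounts for the offset, so I shift about (+2,−1.8) mm and enter the bore.

>>> {"method": "play_rows", "body": {"targets": [2,-1.8,0,0,2,-1.8,0,0,2,-1.8,-4,0,2,-1.8,-8,0,2,-1.8,-12,0]}}

```text
clock: 7.72
tcp_pos: [0.5165, -0.1382, 0.2109]
orientation: [-0.003, 0.982, 0.191, -0.004]
force: [0.0, 1.0, -1.2]
opening: 0.321
```

Run:
```python
from w import *
i,im=shot("w5")
r,c=196,324
cv2.imwrite("pics/c5.png",cv2.resize(im[r-37:r+38,c-50:c+50],None,fx=8,fy=8,interpolation=cv2.INTER_CUBIC))
```

```text
[ 0.5158 -0.1379  0.2099] [-0.0038  0.9817  0.1906 -0.0047] [-0.05 -0.37 -1.73] 0.3201340997009472 7.7667
```

View pics/c5.png

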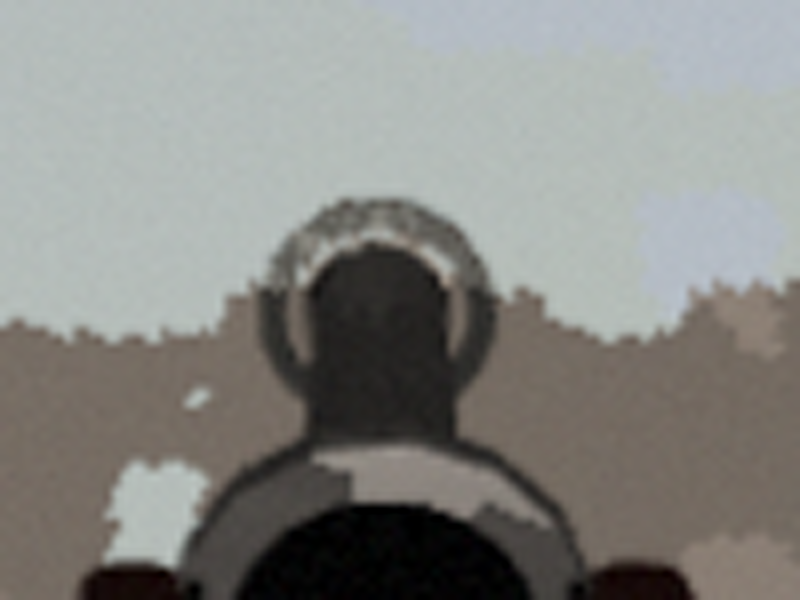

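The stem is centred in the ring and about 7 mm in, with no contact force. I press on while watching the force.

>>> {"method": "play_rows", "body": {"targets": [0,0,-2,0,0,0,-4,0,0,0,-6,0,0,0,-7,0,0,0,-8,0]}}

```text
clock: 8.18
tcp_pos: [0.5165, -0.1381, 0.2025]
orientation: [-0.003, 0.982, 0.191, -0.004]
force: [-0.4, -0.6, 7.1]
opening: 0.317
```

>>> {"method": "play_rows", "body": {"targets": [0,0,-1.5,0,0,0,-3,0,0,0,-4,0]}}

```text
clock: 8.43
tcp_pos: [0.5178, -0.1384, 0.1999]
orientation: [-0.003, 0.982, 0.191, -0.003]
force: [-0.1, 0.1, 1.9]
opening: 0.319
```

>>> {"method": "play_rows", "body": {"targets": [0,0,-1.5,0,0,0,-3,0,0,0,-4,0]}}

```text
clock: 8.68
tcp_pos: [0.5182, -0.1384, 0.1963]
orientation: [-0.003, 0.982, 0.191, -0.002]
force: [-0.8, 0.3, 5.0]
opening: 0.318
```

>>> {"method": "play_rows", "body": {"targets": [-1,0,-1.5,0,-1.5,0,-3,0,-1.5,0,-4,0]}}

```text
clock: 8.93
tcp_pos: [0.517, -0.1385, 0.1927]
orientation: [-0.002, 0.982, 0.191, -0.002]
force: [-0.4, 0.4, 5.5]
opening: 0.317
```

>>> {"method": "play_rows", "body": {"targets": [0,0,-1.5,0,0,0,-3,0,0,0,-4,0]}}

```text
clock: 9.18
tcp_pos: [0.5172, -0.1385, 0.1887]
orientation: [-0.002, 0.982, 0.19, -0.002]
force: [-0.8, 0.9, 4.3]
opening: 0.325
```

>>> {"method": "play_rows", "body": {"targets": [0,0,-1.5,0,0,0,-3,0,0,0,-4,0]}}

```text
clock: 9.43
tcp_pos: [0.5176, -0.1386, 0.185]
orientation: [-0.002, 0.982, 0.19, -0.001]
force: [-0.8, 1.3, 4.0]
opening: 0.319
```

>>> {"method": "play_rows", "body": {"targets": [-0.5,0,-1,0,-0.5,0,-2,0,-0.5,0,-2.5,0]}}

```text
clock: 9.68
tcp_pos: [0.5172, -0.1386, 0.1826]
orientation: [-0.002, 0.982, 0.19, -0.001]
force: [-0.7, 0.5, 5.5]
opening: 0.319
```

>>> {"method": "play_rows", "body": {"targets": [0,0,-1,0,0,0,-2,0,0,0,-2.5,0]}}

```text
clock: 9.93
tcp_pos: [0.517, -0.1385, 0.1798]
orientation: [-0.002, 0.982, 0.19, -0.001]
force: [0.4, 1.3, 3.3]
opening: 0.317
```

>>> {"method": "play_rows", "body": {"targets": [0,0,-1,0,0,0,-2,0,0,0,-2.5,0]}}

```text
clock: 10.18
tcp_pos: [0.5173, -0.1386, 0.1775]
orientation: [-0.002, 0.982, 0.19, -0.001]
force: [-0.2, 1.2, 5.3]
opening: 0.322
```

>>> {"method": "play_rows", "body": {"targets": [0,0,-1,0,0,0,-2,0,0,0,-2.5,0]}}

```text
clock: 10.43
tcp_pos: [0.5177, -0.1386, 0.1753]
orientation: [-0.002, 0.982, 0.19, -0.001]
force: [-0.8, 1.1, 10.2]
opening: 0.318
```

>>> {"method": "play_rows", "body": {"targets": [0,0,-1,0,0,0,-2,0,0,0,-2.5,0]}}

```text
clock: 10.68
tcp_pos: [0.5176, -0.1385, 0.1729]
orientation: [-0.002, 0.982, 0.19, -0.001]
force: [-1.1, 1.8, 6.2]
opening: 0.32
```

>>> {"method": "play_rows", "body": {"targets": [0,0,-1,0,0,0,-2,0]}}

```text
clock: 10.85
tcp_pos: [0.5182, -0.1386, 0.1718]
orientation: [-0.002, 0.982, 0.19, 0.0]
force: [-1.8, 2.8, 19.3]
opening: 0.319
```

>>> {"method": "play_rows", "body": {"targets": [0,0,-0.5,0,0,0,-0.5,0]}}

```text
clock: 11.02
tcp_pos: [0.5186, -0.1385, 0.172]
orientation: [-0.002, 0.982, 0.19, 0.001]
force: [-1.2, 1.8, 10.4]
opening: 0.324
```

>>> {"method": "play_rows", "body": {"targets": [0,0,-1,0,0,0,-2,0,0,0,-2,0]}}

```text
clock: 11.27
tcp_pos: [0.5195, -0.1386, 0.1718]
orientation: [-0.001, 0.982, 0.19, 0.002]
force: [-4.0, 2.5, 18.0]
opening: 0.317
```

>>> {"method": "play_rows", "body": {"targets": [-1,0,-1.5,0,-2,0,-2.5,0,-2,0,-2.6,0,-2,0,-2.6,0]}}

```text
clock: 11.6
tcp_pos: [0.5193, -0.1388, 0.1715]
orientation: [-0.0, 0.982, 0.19, 0.004]
force: [-1.6, 2.1, 18.6]
opening: 0.316
```

>>> {"method": "play_rows", "body": {"targets": [-1,0,-1.5,0,-1,0,-2.6,0,-1,0,-3.2,0,-1,0,-3.2,0,-1,0,-3.2,0]}}

```text
clock: 12.02
tcp_pos: [0.52, -0.1388, 0.1713]
orientation: [0.0, 0.982, 0.19, 0.006]
force: [-4.3, 5.2, 27.1]
opening: 0.321
```

It's firmly home: 27 N with almost no travel, foot about 45 mm deep. I relax the push, then let go.

>>> {"method": "play_rows", "body": {"targets": [-0.5,0,0,0,-0.5,0,0,0]}}

```text
clock: 12.18
tcp_pos: [0.5196, -0.1384, 0.1723]
orientation: [0.0, 0.982, 0.19, 0.006]
force: [-2.7, 3.4, 12.6]
opening: 0.32
```

>>> {"method": "play_rows", "body": {"targets": [0,0,0,0,0,0,0,0,0,0,0,0,0,0,0,0,0,0,0,0], "gripper": 0}}

```text
clock: 12.6
tcp_pos: [0.5194, -0.1385, 0.1718]
orientation: [0.0, 0.982, 0.19, 0.006]
force: [0.7, -0.4, 0.1]
opening: 0.66
```

>>> {"method": "play_rows", "body": {"targets": [0,0,0,0,0,0,0,0,0,0,0,0,0,0,0,0,0,0,0,0]}}

```text
clock: 13.02
tcp_pos: [0.5194, -0.1385, 0.1718]
orientation: [0.0, 0.982, 0.19, 0.006]
force: [0.7, 0.1, 0.1]
opening: 0.991
```

>>> {"method": "play_rows", "body": {"targets": [0,0,0,0,0,0,0,0,0,0,0,0,0,0,0,0,0,0,0,0]}}

```text
clock: 13.43
tcp_pos: [0.5194, -0.1385, 0.1718]
orientation: [0.0, 0.982, 0.19, 0.006]
force: [0.3, 0.2, 0.7]
opening: 0.998
```

>>> {"method": "play_rows", "body": {"targets": [0,0,10,0,0,0,30,0,0,0,60,0,0,0,90,0,0,0,90,0]}}

```text
clock: 13.85
tcp_pos: [0.5228, -0.1399, 0.2684]
orientation: [0.003, 0.982, 0.19, 0.01]
force: [1.6, -0.6, 0.2]
opening: 1.0
```

>>> {"method": "play_rows", "body": {"targets": [2,-20,0,0,9,-50,0,0,16,-85,0,0,22,-120,0,0,22,-120,0,0], "gripper": 1}}

```text
clock: 14.27
tcp_pos: [0.5461, -0.266, 0.2687]
orientation: [0.005, 0.982, 0.189, 0.011]
force: [0.5, 0.6, -0.3]
opening: 0.658
```

Run:
```python
from w import *
i,im=shot("w6");print(proj(i,(.5413,-.259,.12)))
cv2.imwrite("pics/s6.png",np.vstack([cv2.resize(robot.camera("scene")[170:320,140:340,::-1],None,fx=3,fy=3),cv2.resize(im[130:270],(600,131))]))
```

```text
[ 0.5452 -0.2629  0.2684] [0.0036 0.982  0.1887 0.0104] [-0.07  0.72 -0.23] 0.6176359017435958 14.3167
[312.41924014 189.21068039]
```

View pics/s6.png

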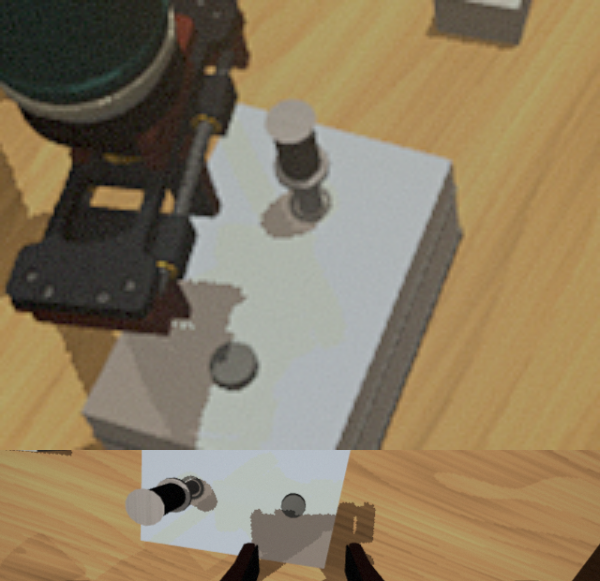

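The tube stands upright in the port. The button appears at wrist pixel (312.5,189), as predicted. I'll press about 6 mm off-centre, away from the tube, so the gripper body clears it.

>>> {"method": "play_rows", "body": {"targets": [-3,-1,-20,0,-3,-1,-40,0,-3,-1,-60,0,-3,-1,-80,0,-3,-1,-90,0]}}

```text
clock: 14.78
tcp_pos: [0.54, -0.2595, 0.176]
orientation: [0.001, 0.982, 0.19, 0.009]
force: [-0.5, -0.2, -0.2]
opening: 0.191
```

>>> {"method": "play_rows", "body": {"targets": [0,0,-5,0,0,0,-15,0,0,0,-25,0,0,0,-30,0,0,0,-30,0]}}

```text
clock: 15.2
tcp_pos: [0.5395, -0.2591, 0.145]
orientation: [0.001, 0.982, 0.19, 0.008]
force: [-0.8, 0.5, 0.8]
opening: 0.008
```

>>> {"method": "play_rows", "body": {"targets": [0,0,0,0,0,0,0,0,0,0,0,0,0,0,0,0,0,0,0,0]}}

```text
clock: 15.62
tcp_pos: [0.5398, -0.2593, 0.1454]
orientation: [0.001, 0.982, 0.19, 0.008]
force: [0.1, 0.3, -0.7]
opening: 0.007
```

Shift 5 mm back away from the tube and press.

>>> {"method": "play_rows", "body": {"targets": [2,-5,0,0,2,-5,-8,0,2,-5,-16,0,2,-5,-22,0,2,-5,-23,0]}}

```text
clock: 16.03
tcp_pos: [0.5407, -0.2636, 0.1205]
orientation: [-0.0, 0.982, 0.19, 0.007]
force: [-0.5, 0.1, 1.0]
opening: 0.005
```

>>> {"method": "play_rows", "body": {"targets": [0,0,-2,0,0,0,-5,0,0,0,-7,0]}}

```text
clock: 16.28
tcp_pos: [0.5408, -0.2637, 0.114]
orientation: [-0.0, 0.982, 0.19, 0.007]
force: [-4.7, 2.8, 23.9]
opening: 0.005
```

>>> {"method": "play_rows", "body": {"targets": [0,0,-0.5,0]}}

```text
clock: 16.37
tcp_pos: [0.5408, -0.2638, 0.1144]
orientation: [0.0, 0.982, 0.19, 0.007]
force: [-2.9, 1.0, 8.3]
opening: 0.006
```

>>> {"method": "play_rows", "body": {"targets": [0,0,10,0,0,0,40,0,0,0,80,0,0,0,120,0,0,0,130,0]}}

```text
clock: 16.78
tcp_pos: [0.5437, -0.2654, 0.2514]
orientation: [0.003, 0.982, 0.19, 0.011]
force: [0.5, -0.5, 0.9]
opening: 0.004
```

>>> {"method": "play_rows", "body": {"targets": [10,-20,0,0,20,-50,0,0,20,-80,0,0,20,-80,0,0,20,-80,0,0]}}

```text
clock: 17.2
tcp_pos: [0.5634, -0.3465, 0.251]
orientation: [0.003, 0.982, 0.189, 0.011]
force: [-1.1, 1.6, 0.3]
opening: 0.004
```

Run:
```python
from w import *
i,im=shot("w7")
t=robot.camera_info("top");print(proj(t,(.5155,-.1375,.217)))
cv2.imwrite("pics/s7.png",np.vstack([robot.camera("scene")[80:320,100:500,::-1],robot.camera("top")[100:320,130:530,::-1]]))
```

```text
[ 0.5632 -0.3452  0.2509] [0.0028 0.9819 0.1893 0.0109] [-0.4   0.23  0.8 ] 0.0014762554001675106 17.25
[415.0281289  248.34806017]
```

View pics/s7.png

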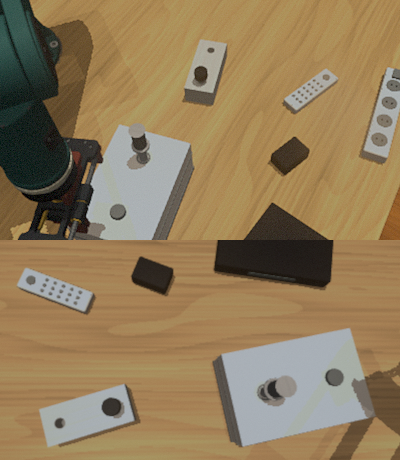

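The tube's flare is at top-view pixel (416,247), against (415,248) predicted for a fully home, upright tube. The button is up, and the plug, remote and adapter haven't moved.

```bash
python3 -c "
from plant import robot
print(robot.close_job())"
```

```text
the job is handed in; nothing more can be done
None
```

I took the tube from the rack, pushed it home in the sampler's port, let it go, then pressed and released the start button. The job is handed in; it reports no verdict. It took about 17 s of the 61 s allowed.

- **Seating:** drag past the seal was about 4–5 N, with one 10 N reading just before the seat. The tube stopped with its foot about 45 mm below the mouth. The peak push I read was 27 N, slightly over the 18–25 N you gave but under the 40 N limit. The washer travel and the force on it could not be read directly.
- **Alignment:** the tool tilted slightly (about 0.01 rad) and drifted 2–4 mm in x during the push, giving up to about 5 N of side force. This went away when I released the tube.
- **Button:** it stopped after about 6 mm of travel, with a peak of 24 N. I pressed about 5 mm off-centre so the gripper body would clear the tube.
- **Last picture:** the tube stands upright within 1–2 px of where it should be when fully home, and the button looks up. The plug, remote and adapter look unmoved, and the arm is clear of everything. No check failed.

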